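# Two-key start of the tube capping press

### The arm

A 6-joint arm with a two-finger parallel gripper is mounted at the origin on a cart in front of the work surface, level with it; the furniture and walls round the work are solid. World frame = base frame: x ahead of the robot, y to its left, z up, the work surface at z = 0. Lengths are in m, angles in rad, forces in N, time in s.
With the tool pointing down it reaches from about 0.375 to 0.9 m from the base axis. Payload 3.1 kg.
Tool frame: the origin (TCP) lies where the fingers leave the gripper's body, on its centre line; the fingertips stand 70 mm ahead of it and the grasp point (between the pads) lies 51 mm ahead of it; z points along the fingers, y is the line along which they close (so a half turn about z gives the same grasp; the last joint's range is limited). The gripper opens to 87 mm and grips with 3 to 60 N. Pads are 19 mm wide; open, the fingers measure 117 mm over their backs; the gripper's body (75 mm by 190 mm) begins 51 mm behind the grasp point.
Start: joints at [1.101, 0.527, 1.433, -0, 1.181, -0.178], TCP at [0.179, 0.599, 0.292] pointing down, gripper open.
Joint ranges: [-3.08, 3.08], [-0.75, 2.2], [0.22, 2.44], [-1.43, 4.57], [0, 2.65], [-2.85, 2.85]. Speed limits (rad/s): [2.79, 2.79, 3.14, 3.14, 3.14, 3.14].

### API

Orientations are given as a unit quaternion [x, y, z, w].
In Python, from rig import robot gives the robot as it stands.
- The arm moves only by the tool send_rows, never from a script. Its argument "deltas" is text: rows parted by semicolons, each of 7 numbers parted by spaces: the shift along the tool's x, y, z in mm, then the turn, a rotation vector about the tool's x, y, z in degrees, then the opening, from 0 (shut) to 1 (fully open). A call has 1 to 10 rows; each row shifts and turns the commanded pose from where the row before left it, along the tool's axes as they then stand; what a row does not reach is not made up. A row lasts 1/8 s, in which the tool goes at most 62.5 mm and 10.7 degrees, less where a joint would pass 70% of its speed; a pose out of reach is approached as far as the arm can. A call is refused whole if a number of a shift passes 62.5 or a number of a turn 10.7, either way. A call with a gripper value outside its range is refused whole. The fingers move at their own pace and stop on an object; "newtons" is the grip in N (left out, the last holds). Time passes only in rows, so rows that do not move let the fingers close. It gives the time, the measured TCP pose, the force, the opening and the grip force at its end, in the units of the state.
- robot.get_obs(): the state, without advancing time (a new reading comes with each control period).
- robot.camera(name): name is "scene" or "top" or "wrist"; returns a dict with "image" (420x560x3 uint8, red, green, blue), "depth" (420x560 float32, m along the optical axis (not along the pixel's ray), 0 where there is no reading), "fovy" (degrees; the focal length in pixels is half the picture's height over the tangent of half this angle, whatever the lens; pixels are square), "cx", "cy" (the principal point, pixels), "rvec" (rotation vector, rad) and "tvec" (3), from world to camera coordinates, as OpenCV has them. Camera axes: x right, y down, z forward; pixel columns grow to the right and rows downward; lengths in m; the calibration is good to about 2 mm. A picture is of the moment at which its call begins.
- robot.hand_in(): hands the job in; it is judged then, once.
Trained networks look in the newest picture that a camera, given by its name, has taken for a name from the list of things; names that differ only in an ending like _2 or _b are one class to them, and where a whole thing is asked for, a point or a joint stands for the part that bears it (a point fixed in the world has none). Each returns a list of dicts, best first, with "p" (0 to 1); they miss things now and then, are a little off and sometimes report something else, mostly with a low value. They report only what shows in the picture. A call takes as long as a camera call.
- robot.find_in(camera, thing): "box" ([left, top, right, bottom] in pixels, round what is visible of it).
- robot.cut_out(camera, thing): "region" (420x560 bool, what is visible of it) and "box" ([left, top, right, bottom] in pixels, round what is visible of it).
The state is a dict: "time": time; "q": joint angles; "joint_velocities": joint speeds; "joint_torque": joint torques, N m; "position": TCP position; "tool_rot": TCP orientation; "ft_force": force on the tool from outside, world axes, zero at the start; "moment": the same for the moment, N m; "grip_width": finger opening in m; "grip_force": force on a finger pad.
Only numpy, scipy, OpenCV 4.12 (cv2) and the standard library are available. Lean on these libraries where they do the work, as an engineer would, in place of code of your own. Each camera call takes 0.05 s, during which the arm holds its last target. There are 200 camera calls.

### The job

With the fingertips only, push the capping press's sled fully home by the front of its solid front block, without touching the rack of tubes it carries. Only then press the two large start keys of the console down together, one fingertip on each so that they go down side by side and never one alone, hold both well down for a good three seconds, and let go. Leave the small stop key between them unpressed, and leave the bottle, the spare rack of tubes and the foam block standing where they are.

Things in the scene. Friction and masses are not known exactly. Their poses are not given: they have to be found in the camera images.
- press: Tube capping press, fixed to the bench: a grey base plate and, at its rear, a white bridge 190 mm wide and 207 mm high (its cap 219 mm). Origin on the bench, under the front face of the sled's front block as it stands when the sled is home. Its x axis points the way the sled goes in, y to its left, z up. The bridge's front face lies 115 mm along +x from the origin.
- push_face (a point): Centre of the front face (the face towards the robot) of the sled's solid aluminium front block, 45 mm above the bench; axes as the press's. The block is 100 mm wide (along y), 90 mm deep (too big to grasp, and it need not be) and reaches from 19 to 73 mm above the bench; nothing but the bench lies in front of it. A rack of tubes is fixed on the sled, beginning about 107 mm behind the block's face.
- sled (a joint): How far the sled stands out of the press, m: 0 is fully home against its stop, 0.1 fully out. It starts 0.045 to 0.09 out, slides along the press's x axis, needs about 2 N to move (more when moved fast) and stays where it is left.
- sled_rack: The rack of tubes on the sled, 24 x 129 x 107 mm, long side along the press's x axis, fixed to the sled; origin at the centre of its underside. Not to be touched.
- console: Two-key start console, fixed to the bench: a flat grey box 90 mm (x) by 150 mm (y), 40 mm high, with an aluminium top face. It stands either left or right of the press. Origin at the centre of its underside, z up; its three keys stand in one row along its y axis.
- key_left_top (a point): Centre of the top face of the left large round start key (white cap 28 mm across on a black collar, on the console's +y side, 33 mm from the console's centre). The two start keys are 66 mm apart between centres. This top stands 62 mm above the bench when the key is up.
- key_right_top (a point): Centre of the top face of the right large round start key, same as the left one, on the console's -y side.
- key_left (a joint): How far the left start key is pressed down, m: 0 up, 0.006 fully down; sprung, rises by itself; fully down takes 5 N.
- key_right (a joint): How far the right start key is pressed down, m: the same as the left one.
- stop_key_top (a point): Centre of the top of the small round stop key (white, 14 mm across) midway between the start keys; its top stands 54 mm above the bench.
- stop_key (a joint): How far the small stop key is pressed, m: 0 up, 0.004 fully down.
- bottle: Dropper bottle, 41 mm across, 108 mm high, standing loose; origin at the centre of its underside. A bystander.
- spare_rack: Loose rack with tubes, 24 x 129 x 104 mm, long along its own y axis; origin at the centre of its underside. A bystander.
- foam_block: Loose white foam block 148 x 168 mm with two tubes in it, 102 mm high in all; origin at the centre of its underside; stands on the other side of the press from the console. A bystander.

How it is judged:
By the outcome, as a careful person would: the job done as asked, in the order asked, and still so for the second after the job is handed in, with the robot touching nothing.
It also fails if it takes over 64 s, if anything falls off the work surface, if the arm or the gripper's body presses on something with over 40 N, if the wrist force passes 120 N, or if a joint passes its speed limit or range.

## Working session

There is one attempt and no reset: what is moved stays moved. The work goes in short steps, Python scripts to look and compute and a tool call to move; the robot and the scene stay as the last step left them, time stands still between calls to the robot, and variables do not carry over. Pictures are saved under pics/ and viewed, at most 10 in all, crops included, and the job is handed in when it is done.

Besides the shell and the picture viewer there is one more tool, called after ">>>" as name(argument=value, ...) on one line, values as JSON. send_rows: Moves the arm, as the interface text tells. Its arguments: {"type":"object","properties":{"deltas":{"type":"string"},"newtons":{"type":"number"}},"required":["deltas"]}

```bash
ls; mkdir -p pics; cat > h.py <<'E'
import numpy as np, cv2
from scipy.spatial.transform import Rotation as R
from rig import robot
def cloud(c):
    d=c["depth"]; f=210/np.tan(np.radians(c["fovy"])/2)
    v,u=np.mgrid[0:420,0:560]
    P=np.stack([(u-c["cx"])*d/f,(v-c["cy"])*d/f,d],-1)
    W=(P-np.array(c["tvec"]).ravel())@R.from_rotvec(np.array(c["rvec"]).ravel()).as_matrix()
    W[d<=0]=np.nan
    return W
def save(c,n): cv2.imwrite(f"pics/{n}.png",c["image"][:,:,::-1])
E
python3 - <<'E'
from h import *
np.set_printoptions(precision=4,suppress=True)
print(robot.get_obs())
for n in ["top","scene"]:
    c=robot.camera(n); save(c,n+"1"); W=cloud(c)
    np.save(n+"W.npy",W)
    print(n,c["fovy"],c["cx"],c["cy"],c["rvec"],c["tvec"])
    for t in ["console","key_left_top","key_right_top","stop_key_top","push_face","press","sled_rack","bottle","spare_rack","foam_block"]:
        for r in robot.cut_out(n,t)[:2]:
            m=r["region"]; print(t,round(r["p"],2),np.round(r["box"]),np.nanmedian(W[m],0),np.nanpercentile(W[m],[3,97],axis=0).ravel())
im=np.hstack([cv2.imread("pics/top1.png"),cv2.imread("pics/scene1.png")])
E
```

```text
pics
{'time': 0.0, 'q': array([ 1.1015,  0.5284,  1.4339, -0.    ,  1.1814, -0.1785]), 'joint_velocities': array([-0.0006, -0.0017, -0.0004,  0.0014,  0.0005, -0.001 ]), 'joint_torque': array([ -0.0011, -44.0051, -17.6586,   0.0632,   0.0583,  -0.0002]), 'position': array([0.1789, 0.5982, 0.2913]), 'tool_rot': array([ 0.1449,  0.9894, -0.001 , -0.0003]), 'ft_force': array([-0.3036, -0.9014,  0.1204]), 'moment': array([-0.0377, -0.0397, -0.0002]), 'grip_force': 0.0, 'grip_width': 0.08686025436361383}
top 55.059676797148 275.2802664868028 209.42405721768836 [ 2.1312 -2.1095  0.1817] [-0.0076  0.6276  1.141 ]
console 0.72 [241. 117. 313. 235.] [ 0.7363 -0.0111  0.1125] [ 0.573  -0.0944  0.0117  0.8398  0.0794  0.2174]
console 0.62 [340. 238. 393. 285.] [ 0.479  -0.2663  0.0404] [ 0.4222 -0.3348  0.0312  0.5352 -0.202   0.0631]
key_left_top 0.65 [355. 260. 364. 267.] [ 0.4659 -0.2414  0.0623] [ 0.4546 -0.2525  0.0578  0.4753 -0.2304  0.0659]
key_right_top 0.48 [377. 253. 384. 259.] [ 0.4955 -0.2996  0.0619] [ 0.4839 -0.3115  0.0509  0.507  -0.2887  0.0665]
push_face 0.94 [264. 167. 301. 
[... 1593 characters left out ...]
1 -0.0248  0.0378  0.7969  0.0028  0.1252]
bottle 0.96 [245. 177. 259. 208.] [0.6546 0.1874 0.0493] [0.641  0.1788 0.0072 0.6727 0.2003 0.093 ]
bottle 0.35 [253. 137. 384. 261.] [ 0.744  -0.0544  0.0802] [ 0.5665 -0.1005  0.0116  0.8479  0.0678  0.209 ]
spare_rack 0.87 [361. 239. 423. 302.] [ 0.7269 -0.2795  0.0531] [ 0.6681 -0.2857  0.0029  0.7967 -0.2585  0.1027]
spare_rack 0.62 [296. 314. 311. 330.] [ 0.4954 -0.3035  0.0625] [ 0.4846 -0.3134  0.0529  0.5097 -0.2887  0.0643]
foam_block 0.92 [150. 171. 224. 233.] [0.483  0.2406 0.0249] [0.4058 0.1795 0.0043 0.556  0.3398 0.0843]
foam_block 0.73 [248. 185. 335. 260.] [ 0.6481 -0.0245  0.0657] [ 0.5623 -0.0744  0.0251  0.7848  0.0148  0.1154]
```

View pictures.

```bash
python3 - <<'E'
from h import *
np.set_printoptions(precision=4,suppress=True)
for n in ["top","scene"]:
    W=np.load(n+"W.npy").reshape(-1,3); x,y,z=W.T
    for nm,m in dict(blocktop=(abs(z-.073)<.006)&(x>.53)&(x<.68)&(abs(y+.015)<.08),
                     bridgetop=(abs(z-.207)<.016)&(x>.6)&(abs(y)<.2),
                     console=(abs(z-.04)<.004)&(x>.38)&(x<.58)&(y<-.17)&(y>-.4)).items():
        P=W[m]; r=cv2.minAreaRect(P[:,:2].astype(np.float32)*1000)
        print(n,nm,m.sum(),np.median(P[:,2]),r,"\n",cv2.boxPoints(r).round(1).tolist())
    # block front face: frontmost points
    m=(z>.03)&(z<.064)&(x>.52)&(x<.64)&(y>-.09)&(y<.06)
    P=W[m]; 
    if len(P)>10:
        l=cv2.fitLine(P[:,:2].astype(np.float32),cv2.DIST_HUBER,0,.002,.002).ravel(); print("facepts",m.sum(),l,np.degrees(np.arctan2(l[1],l[0])),np.nanpercentile(P,[2,98],axis=0))
    m=(z>.058)&(z<.068)&(x>.38)&(x<.58)&(y<-.17)&(y>-.4)
    P=W[m]; _,lab,c=cv2.kmeans(P[:,:2].astype(np.float32),2,None,(3,50,1e-5),5,0)
    print(n,"keys",c,[cv2.minEnclosingCircle(P[lab.ravel()==k,:2].astype(np.float32)) for k in (0,1)],np.linalg.norm(c[0]-c[1]),np.degrees(np.arctan2(*(c[0]-c[1])[::-1])),P[:,2].mean())
E
```

```text
top blocktop 1019 0.0728965336412847 ((618.5626831054688, -21.480266571044922), (114.55128479003906, 99.26881408691406), 6.10568904876709) 
 [[556.2999877929688, 21.799999237060547], [566.9000244140625, -76.9000015258789], [680.7999877929688, -64.69999694824219], [670.2000122070312, 34.0]]
top bridgetop 3031 0.20679463753759983 ((789.1961059570312, -2.5382080078125), (121.38514709472656, 189.91246032714844), 6.176915645599365) 
 [[718.5999755859375, 85.30000305175781], [739.0999755859375, -103.5], [859.7999877929688, -90.4000015258789], [839.2999877929688, 98.4000015258789]]
top console 990 0.03974558591268902 ((479.5980224609375, -271.65582275390625), (88.81051635742188, 147.93331909179688), 28.745073318481445) 
 [[405.1000061035156, -228.1999969482422], [476.20001220703125, -357.8999938964844], [554.0999755859375, -315.20001220703125], [483.0, -185.39999389648438]]
facepts 52 [ 0.1128 -0.9936  0.5614 -0.0248] -83.52538 [[ 0.5575 -0.0729  0.0323]
 [ 0.5671  0.0171  0.0632]]
top keys [[ 0.4646 -0.2429]
 [ 0.4949 -0.3   ]] [((0.46493232250213623, -0.2432001680135727), 0.01374621689319
[... 601 characters left out ...]
, 68.4000015258789], [2208.0, 256.79998779296875]]
scene console 2253 0.0406068386608775 ((482.3825988769531, -271.83575439453125), (89.8744125366211, 148.62411499023438), 28.32737159729004) 
 [[407.6000061035156, -227.6999969482422], [478.1000061035156, -358.6000061035156], [557.2000122070312, -315.8999938964844], [486.70001220703125, -185.10000610351562]]
facepts 580 [ 0.5712 -0.8208  0.5902 -0.06  ] -55.169415 [[ 0.5601 -0.0761  0.0309]
 [ 0.6366  0.0159  0.0631]]
scene keys [[ 0.4965 -0.3019]
 [ 0.4655 -0.244 ]] [((0.49795350432395935, -0.3010752201080322), 0.014283010736107826), ((0.4668891131877899, -0.2433021068572998), 0.014708255417644978)] 0.065616064 -61.84958 0.062430973672641436
```

View pics/top1.png

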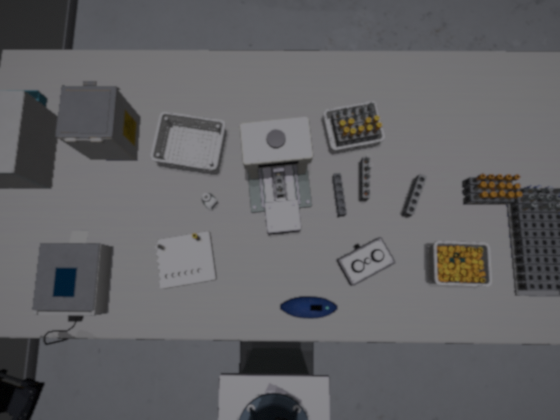

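View pics/scene1.png

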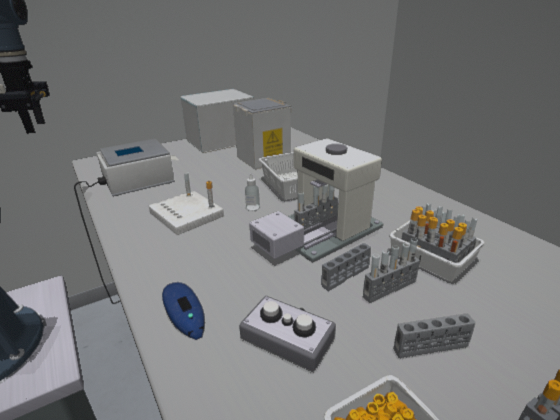

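The top view shows the sled block at about (283,218), the console at (366,261) to the right of the press, the foam at (186,259) and the bottle at (209,200). The scene view agrees, with the keys at (270,308) and (304,321). The heights (0.073, 0.207, 0.040, 0.062) and the key spacing (about 65 mm) fit the given sizes. The press yaw is about 6.3°, the face centre about (0.5625, -0.0275), and the console yaw about 28.1°.

>>> send_rows(deltas="0 0 0 0 0 -7.7 0;0 0 0 0 0 -7.7 0;0 0 0 0 0 -7.6 0;-10 -24 0 0 0 0 0;-20 -48 0 0 0 0 0;-20 -48 0 0 0 0 0;-20 -48 0 0 0 0 0;-20 -48 0 0 0 0 0;-20 -48 0 0 0 0 0;-20 -48 0 0 0 0 0")

```text
time: 2.35
position: [0.3436, 0.3016, 0.2926]
tool_rot: [-0.055, 0.998, 0.0, 0.001]
ft_force: [0.3, -0.2, 0.3]
grip_width: 0.0018
grip_force: 0.0
```

>>> send_rows(deltas="-20 -48 0 0 0 0 0;-20 -48 0 0 0 0 0;-20 -48 0 0 0 0 0;-20 -48 0 0 0 0 0;-20 -48 0 0 0 0 0;-20 -48 0 0 0 0 0;-20 -48 0 0 0 0 0;-15 -40 0 0 0 0 0;0 0 0 0 0 0 0;0 0 0 0 0 0 0")

```text
time: 3.6
position: [0.5377, -0.0532, 0.292]
tool_rot: [-0.055, 0.998, 0.0, -0.001]
ft_force: [-0.1, 1.4, 0.1]
grip_width: 0.0004
grip_force: 0.0
```

```bash
cat >> h.py <<'E'
def to(x,y,z,yaw):
    "shift (mm) in present tool axes and the turns (deg) to TCP x,y,z with tool y at yaw, tool pointing down"
    o=robot.get_obs(); r=R.from_quat(o["tool_rot"])
    a=np.radians(yaw); Y=np.array([-0+np.cos(a),np.sin(a),0]); Z=np.array([0,0,-1.]); T=R.from_matrix(np.stack([np.cross(Y,Z),Y,Z],1))
    d=np.array([x,y,z])-o["position"]
    print("t",round(o["time"],2),"pos",o["position"].round(4),"F",o["ft_force"].round(1),"w",round(o["grip_width"],4),"q",o["q"].round(2))
    print("shift now",(r.inv().apply(d)*1000).round(1),"turn",np.degrees((r.inv()*T).as_rotvec()).round(2),"shift after turn",(T.inv().apply(d)*1000).round(1))
E
python3 -c "
from h import *
to(.525,-.0316,.115,96.3)"
```

```text
t 3.6 pos [ 0.5377 -0.0532  0.292 ] F [-0.1  1.4  0.1] w 0.0004 q [-0.31  0.41  1.64  0.    1.08 -1.99]
shift now [ 10.1  22.7 177. ] turn [ 0.06 -0.07  0.01] shift after turn [ 10.3  22.9 177. ]
```

>>> send_rows(deltas="10 23 12 0 0 0 0;0 0 30 0 0 0 0;0 0 35 0 0 0 0;0 0 35 0 0 0 0;0 0 35 0 0 0 0;0 0 20 0 0 0 0;0 0 10 0 0 0 0;0 0 0 0 0 0 0;0 0 0 0 0 0 0")

```text
time: 4.72
position: [0.5263, -0.0316, 0.1161]
tool_rot: [-0.056, 0.998, -0.0, 0.001]
ft_force: [-0.3, -0.2, 0.0]
grip_width: 0.0003
grip_force: 0.0
```

```bash
python3 -c "
from h import *
to(.525,-.0316,.115,96.3)
c=robot.camera('scene'); save(c,'s2')"
```

```text
t 4.72 pos [ 0.5263 -0.0316  0.1161] F [-0.3 -0.2  0. ] w 0.0003 q [-0.27  0.68  1.81  0.    0.65 -1.95]
shift now [1.3 0.1 1.1] turn [-0.03  0.09  0.07] shift after turn [1.3 0.1 1.1]
```

View pics/s2.png

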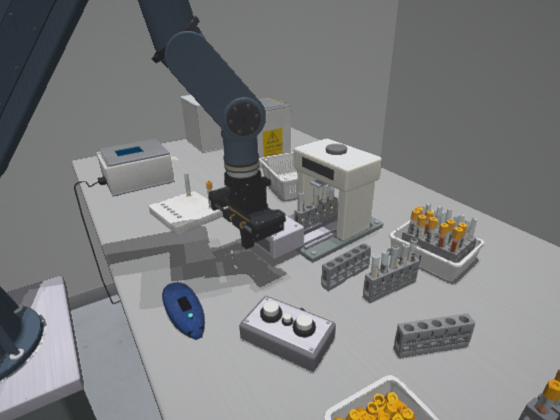

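The fingers, at about (255,240), stand in front of the block at (285,237) and the path is clear, so I push slowly.

>>> send_rows(deltas="-6 0 0 0 0 0 0;-7 0 0 0 0 0 0;-7 0 0 0 0 0 0;-7 0 0 0 0 0 0;-7 0 0 0 0 0 0;-7 0 0 0 0 0 0;-7 0 0 0 0 0 0;-7 0 0 0 0 0 0;-7 0 0 0 0 0 0;-6 0 0 0 0 0 0")

```text
time: 6.02
position: [0.5938, -0.0242, 0.115]
tool_rot: [-0.055, 0.998, 0.0, -0.0]
ft_force: [-1.7, -0.3, 0.3]
grip_width: 0.0006
grip_force: 1.3
```

>>> send_rows(deltas="-3 0 0 0 0 0 0;-3 0 0 0 0 0 0;-2 0 0 0 0 0 0;-2 0 0 0 0 0 0;0 0 0 0 0 0 0;0 0 0 0 0 0 0")

```text
time: 6.78
position: [0.6037, -0.0232, 0.1154]
tool_rot: [-0.055, 0.998, -0.0, 0.0]
ft_force: [-1.2, 0.1, -1.0]
grip_width: 0.0004
grip_force: 0.6
```

>>> send_rows(deltas="-1 0 0 0 0 0 0;-1 0 0 0 0 0 0;-1 0 0 0 0 0 0;0 0 0 0 0 0 0;0 0 0 0 0 0 0")

```text
time: 7.4
position: [0.6066, -0.0228, 0.1154]
tool_rot: [-0.055, 0.998, -0.0, 0.0]
ft_force: [-1.3, 0.3, -0.5]
grip_width: 0.0004
grip_force: 0.7
```

>>> send_rows(deltas="-1 0 0 0 0 0 0;-1 0 0 0 0 0 0;-1 0 0 0 0 0 0;0 0 0 0 0 0 0;0 0 0 0 0 0 0")

```text
time: 8.02
position: [0.6079, -0.0227, 0.1154]
tool_rot: [-0.055, 0.998, 0.0, -0.002]
ft_force: [-7.1, -1.8, 4.9]
grip_width: 0.0002
grip_force: 3.0
```

>>> send_rows(deltas="-1 0 0 0 0 0 0;-1 0 0 0 0 0 0;0 0 0 0 0 0 0;0 0 0 0 0 0 0")

```text
time: 8.52
position: [0.6081, -0.0227, 0.1153]
tool_rot: [-0.056, 0.998, 0.0, -0.004]
ft_force: [-9.1, -2.4, 6.8]
grip_width: 0.0002
grip_force: 4.9
```

The sled is against its stop: the force rises while the position stays put. I back off, rise, and start the half turn for the console.

>>> send_rows(deltas="10 0 0 0 0 0 0;20 0 0 0 0 0 0;25 0 0 0 0 0 0;0 0 -25 0 0 0 0;0 0 -35 0 0 0 0;0 0 -35 0 0 0 0;0 0 -30 0 0 0 0;0 0 0 0 0 10.5 0.586;0 0 0 0 0 10.5 0.586;0 0 0 0 0 10.5 0.586")

```text
time: 9.78
position: [0.5578, -0.0285, 0.2408]
tool_rot: [0.221, 0.975, 0.0, 0.002]
ft_force: [0.6, 0.8, -0.6]
grip_width: 0.0227
grip_force: 0.0
```

>>> send_rows(deltas="0 0 0 0 0 10.5 0.586;0 0 0 0 0 10.5 0.586;0 0 0 0 0 10.5 0.586;0 0 0 0 0 10.5 0.586;0 0 0 0 0 10.5 0.586;0 0 0 0 0 10.5 0.586;0 0 0 0 0 10.5 0.586;0 0 0 0 0 10.5 0.586;0 0 0 0 0 10.5 0.586;0 0 0 0 0 10.5 0.586")

```text
time: 11.02
position: [0.5578, -0.0285, 0.2405]
tool_rot: [0.908, 0.419, 0.001, 0.001]
ft_force: [-0.6, -0.5, 0.1]
grip_width: 0.0512
grip_force: 0.0
```

```bash
python3 - <<'E'
from h import *
np.set_printoptions(precision=4,suppress=True)
to(.481,-.2723,.20,-61.9)
for n in ["top","scene"]:
    c=robot.camera(n); save(c,n+"3"); W=cloud(c).reshape(-1,3); x,y,z=W.T
    for nm,m in dict(blocktop=(abs(z-.073)<.006)&(x>.56)&(x<.72)&(abs(y+.015)<.08)).items():
        P=W[m]; r=cv2.minAreaRect(P[:,:2].astype(np.float32)*1000); print(n,nm,m.sum(),cv2.boxPoints(r).round(1).tolist())
E
```

```text
t 11.03 pos [ 0.5578 -0.0285  0.2405] F [-0.6 -0.5  0.1] w 0.0512 q [-0.25  0.5   1.66  0.    0.98  0.46]
shift now [-235.3   99.9   40.4] turn [ 0.14 -0.14 21.38] shift after turn [-182.5  178.9   40.5]
top blocktop 74 [[692.5999755859375, -62.0], [708.0999755859375, -62.5], [709.9000244140625, -2.700000047683716], [694.4000244140625, -2.299999952316284]]
scene blocktop 866 [[613.5, 28.799999237060547], [624.5999755859375, -72.19999694824219], [713.2999877929688, -62.5], [702.2000122070312, 38.599998474121094]]
```

>>> send_rows(deltas="0 0 0 0 0 10.7 0.586;0 0 0 0 0 10.6 0.586;-20 20 0 0 0 0 0.586;-35 35 0 0 0 0 0.586;-40 40 0 0 0 0 0.586;-40 40 0 0 0 0 0.586;-30 30 10 0 0 0 0.586;-17 14 20 0 0 0 0.586;0 0 10 0 0 0 0.586;0 0 0 0 0 0 0.586")

```text
time: 12.38
position: [0.4822, -0.2717, 0.1995]
tool_rot: [0.969, 0.247, -0.0, -0.001]
ft_force: [-0.6, 0.1, -0.2]
grip_width: 0.0511
grip_force: 0.0
```

```bash
python3 - <<'E'
from h import *
np.set_printoptions(precision=4,suppress=True)
to(.481,-.272,.14,-61.9)
for n in ["wrist","scene"]:
    c=robot.camera(n); save(c,n+"4"); W=cloud(c)
    for t in ["key_left_top","key_right_top"]:
        for r in robot.cut_out(n,t)[:2]:
            P=W[r["region"]]; P=P[abs(P[:,2]-.062)<.004]
            if len(P)>9: print(n,t,round(r["p"],2),np.round(r["box"]),len(P),P.mean(0),cv2.minEnclosingCircle(P[:,:2].astype(np.float32)))
    x,y,z=W.reshape(-1,3).T; m=(abs(z-.062)<.003)&(np.hypot(x-.481,y+.272)<.06)
    P=W.reshape(-1,3)[m]
    if m.sum()>20:
        _,lab,k=cv2.kmeans(P[:,:2].astype(np.float32),2,None,(3,50,1e-5),5,0)
        print(n,m.sum(),k,[cv2.minEnclosingCircle(P[lab.ravel()==i,:2].astype(np.float32)) for i in (0,1)])
E
```

```text
t 12.38 pos [ 0.4822 -0.2717  0.1995] F [-0.6  0.1 -0.2] w 0.0511 q [-0.72  0.56  1.7   0.    0.88  0.36]
shift now [-1.2 -0.2 59.5] turn [-0.1   0.01  0.53] shift after turn [-1.2 -0.3 59.5]
wrist key_left_top 0.93 [216. 202. 249. 243.] 1028 [ 0.4675 -0.242   0.0608] ((0.4668174386024475, -0.2419407218694687), 0.01405621599406004)
wrist key_right_top 0.71 [298. 208. 340. 246.] 1035 [ 0.4986 -0.2995  0.0608] ((0.49807459115982056, -0.2999338209629059), 0.013959132134914398)
wrist 2025 [[ 0.4674 -0.242 ]
 [ 0.4985 -0.2996]] [((0.4668257534503937, -0.24196544289588928), 0.014057743363082409), ((0.4980694353580475, -0.2999321520328522), 0.013958810828626156)]
scene key_left_top 0.54 [261. 301. 281. 315.] 163 [ 0.4653 -0.2445  0.0624] ((0.466458797454834, -0.24367141723632812), 0.015076136216521263)
scene key_right_top 0.75 [296. 314. 314. 331.] 188 [ 0.4963 -0.302   0.0623] ((0.4980795979499817, -0.3009292483329773), 0.014806522987782955)
scene 333 [[ 0.4966 -0.3016]
 [ 0.4655 -0.244 ]] [((0.49815112352371216, -0.30102068185806274), 0.014777385629713535), ((0.46632444858551025, -0.24355638027191162), 0.015108910389244556)]
```

View pics/wrist4.png

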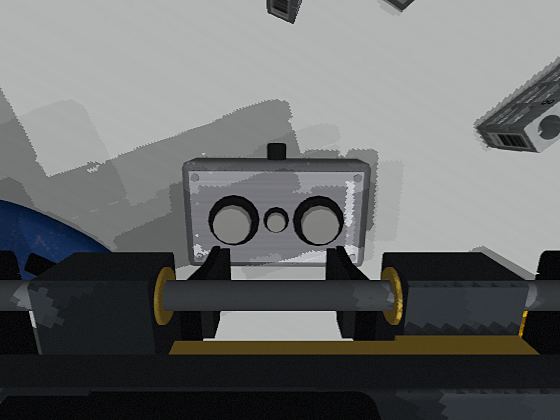

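Keys show at (233,223) and (318,220). The midpoint (0.4823, -0.2715) and yaw of -61.6° match the present tool pose, so I descend.

>>> send_rows(deltas="0 0 15 0 0 0 0.586;0 0 20 0 0 0 0.586;0 0 15 0 0 0 0.586;0 0 8 0 0 0 0.586;0 0 4 0 0 0 0.586;0 0 0 0 0 0 0.586;0 0 0 0 0 0 0.586")

```text
time: 13.55
position: [0.4826, -0.2728, 0.1387]
tool_rot: [0.969, 0.246, 0.0, 0.0]
ft_force: [0.2, 0.3, -0.6]
grip_width: 0.0512
grip_force: 0.0
```

```bash
python3 - <<'E'
from h import *
to(.4823,-.2715,.1265,-61.6)
c=robot.camera("scene"); im=cv2.resize(c["image"][240:400,200:380,::-1],None,fx=4,fy=3.7*4/4,interpolation=cv2.INTER_CUBIC)
cv2.imwrite("pics/s5.png",im)
E
```

```text
t 13.55 pos [ 0.4826 -0.2728  0.1387] F [ 0.2  0.3 -0.6] w 0.0512 q [-0.72  0.66  1.73  0.    0.75  0.36]
shift now [ 0.4 -1.3 12.2] turn [ 0.06 -0.02  0.14] shift after turn [ 0.4 -1.3 12.2]
```

View pics/s5.png

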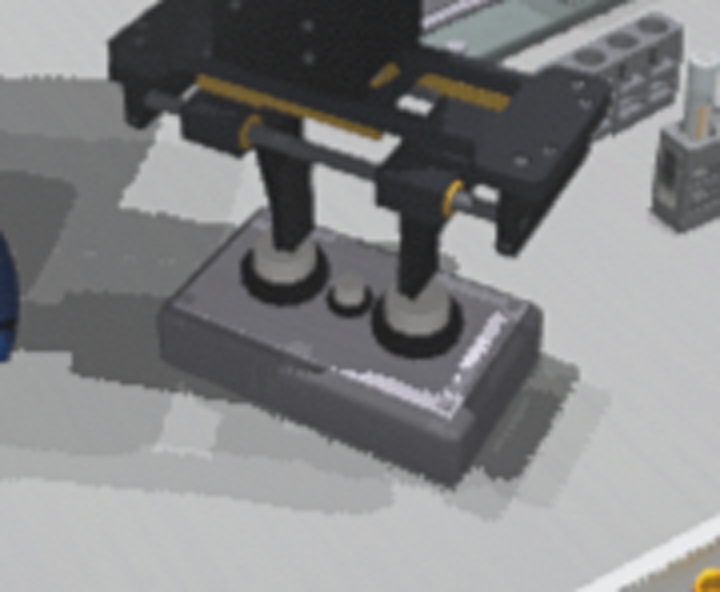

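Both tips hang centrally over the white caps, at (290,250) and (415,295) in the crop. Now I go down slowly.

>>> send_rows(deltas="0 -1 3 0 0 0 0.586;0 0 2 0 0 0 0.586;0 0 1 0 0 0 0.586;0 0 1 0 0 0 0.586;0 0 0 0 0 0 0.586")

```text
time: 14.22
position: [0.4818, -0.2717, 0.1315]
tool_rot: [0.969, 0.246, -0.0, -0.0]
ft_force: [-1.8, 0.6, 3.9]
grip_width: 0.0509
grip_force: 1.7
```

>>> send_rows(deltas="0 0 1.5 0 0 0 0.586;0 0 1.5 0 0 0 0.586;0 0 1.5 0 0 0 0.586;0 0 1 0 0 0 0.586;0 0 0.5 0 0 0 0.586;0 0 0 0 0 0 0.586")

```text
time: 14.98
position: [0.4818, -0.2717, 0.1261]
tool_rot: [0.969, 0.247, 0.0, 0.0]
ft_force: [-1.7, 1.0, 9.4]
grip_width: 0.0512
grip_force: 4.8
```

```bash
python3 - <<'E'
from h import *
to(.4823,-.2715,.1255,-61.6); o=robot.get_obs(); print(R.from_quat(o["tool_rot"]).inv().apply(o["moment"]),R.from_quat(o["tool_rot"]).inv().apply(o["ft_force"]))
E
```

```text
t 14.97 pos [ 0.4818 -0.2717  0.1261] F [-1.7  1.   9.4] w 0.0512 q [-0.72  0.68  1.74 -0.    0.72  0.36]
shift now [0.5 0.1 0.6] turn [0.01 0.   0.15] shift after turn [0.5 0.1 0.6]
[ 0.40941444 -0.35192667 -0.00196474] [-1.01548233 -1.66213166 -9.39780261]
```

>>> send_rows(deltas="0 0 0.6 0 0 0 0.586;0 0 0 0 0 0 0.586;0 0 0 0 0 0 0.586;0 0 0 0 0 0 0.586;0 0 0 0 0 0 0.586;0 0 0 0 0 0 0.586;0 0 0 0 0 0 0.586;0 0 0 0 0 0 0.586;0 0 0 0 0 0 0.586;0 0 0 0 0 0 0.586")

```text
time: 16.23
position: [0.4818, -0.2716, 0.126]
tool_rot: [0.969, 0.247, 0.0, 0.0]
ft_force: [-3.4, 1.6, 14.1]
grip_width: 0.0508
grip_force: 6.7
```

>>> send_rows(deltas="0 0 0 0 0 0 0.586;0 0 0 0 0 0 0.586;0 0 0 0 0 0 0.586;0 0 0 0 0 0 0.586;0 0 0 0 0 0 0.586;0 0 0 0 0 0 0.586;0 0 0 0 0 0 0.586;0 0 0 0 0 0 0.586;0 0 0 0 0 0 0.586;0 0 0 0 0 0 0.586")

```text
time: 17.48
position: [0.4818, -0.2716, 0.126]
tool_rot: [0.969, 0.247, 0.0, 0.0]
ft_force: [-2.8, 2.2, 13.4]
grip_width: 0.051
grip_force: 6.7
```

>>> send_rows(deltas="0 0 0 0 0 0 0.586;0 0 0 0 0 0 0.586;0 0 0 0 0 0 0.586;0 0 0 0 0 0 0.586;0 0 0 0 0 0 0.586;0 0 0 0 0 0 0.586;0 0 0 0 0 0 0.586;0 0 0 0 0 0 0.586;0 0 0 0 0 0 0.586;0 0 0 0 0 0 0.586")

```text
time: 18.73
position: [0.4818, -0.2717, 0.1261]
tool_rot: [0.969, 0.247, 0.0, 0.0]
ft_force: [-2.4, 2.4, 12.2]
grip_width: 0.0509
grip_force: 6.7
```

```bash
python3 - <<'E'
from h import *
to(.4823,-.2715,.1255,-61.6)
c=robot.camera("scene"); W=cloud(c)
cv2.imwrite("pics/s6.png",cv2.resize(c["image"][240:400,200:380,::-1],None,fx=4,fy=3.7,interpolation=cv2.INTER_CUBIC))
for t in ["key_left_top","key_right_top"]:
    for r in robot.cut_out("scene",t)[:2]:
        z=W[r["region"]][:,2]; print(t,round(r["p"],2),np.round(r["box"]),np.nanpercentile(z,[25,50,75]))
E
```

```text
t 18.73 pos [ 0.4818 -0.2717  0.1261] F [-2.4  2.4 12.2] w 0.0509 q [-0.72  0.68  1.74 -0.    0.72  0.36]
shift now [0.5 0.1 0.6] turn [ 0.02 -0.    0.15] shift after turn [0.5 0.1 0.6]
key_right_top 0.38 [302. 185. 338. 243.] [0.0364552  0.05918027 0.0782058 ]
key_right_top 0.24 [284. 312. 291. 322.] [0.05180267 0.05447557 0.05526537]
```

View pics/s6.png

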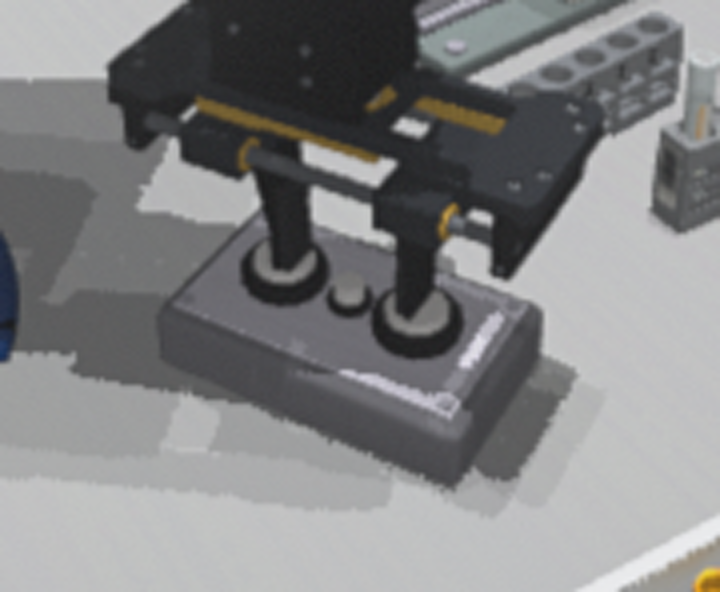

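Both caps are sunk flush in their collars at (285,265) and (415,320), and the stop key at (350,295) is untouched. They have been held for 3.75 s or more, so I release evenly and rise.

>>> send_rows(deltas="0 0 -2 0 0 0 0.586;0 0 -4 0 0 0 0.586;0 0 -8 0 0 0 0.586;0 0 -20 0 0 0 0.586;0 0 -30 0 0 0 0.586;0 0 -30 0 0 0 0.586;0 0 -20 0 0 0 0.586;0 0 0 0 0 0 0.586;0 0 0 0 0 0 0.586;0 0 0 0 0 0 0.586")

```text
time: 20.12
position: [0.4814, -0.2713, 0.2374]
tool_rot: [0.969, 0.246, -0.001, -0.001]
ft_force: [-0.7, 0.3, -0.1]
grip_width: 0.0511
grip_force: 0.0
```

```bash
python3 - <<'E'
from h import *
np.set_printoptions(precision=4,suppress=True)
print(robot.get_obs()["position"],robot.get_obs()["ft_force"])
c=robot.camera("scene"); save(c,"s7"); W=cloud(c)
for t in ["bottle","spare_rack","foam_block","key_left_top","key_right_top"]:
    for r in robot.cut_out("scene",t)[:1]: print(t,round(r["p"],2),np.nanmedian(W[r["region"]],0))
x,y,z=W.reshape(-1,3).T; m=(abs(z-.073)<.006)&(x>.56)&(x<.72)&(abs(y+.015)<.08)
print(cv2.boxPoints(cv2.minAreaRect(W.reshape(-1,3)[m][:,:2].astype(np.float32)*1000)).round(1).tolist())
E
```

```text
[ 0.4814 -0.2713  0.2374] [-0.7235  0.3378 -0.1435]
bottle 0.51 [0.4812 0.2412 0.0248]
spare_rack 0.68 [ 0.727  -0.2792  0.0523]
foam_block 0.92 [0.4825 0.2388 0.0249]
key_left_top 0.68 [ 0.4646 -0.2465  0.0624]
key_right_top 0.59 [ 0.4954 -0.3037  0.0627]
[[598.2999877929688, -4.5], [633.7999877929688, -59.5], [667.0, -38.099998474121094], [631.5, 16.899999618530273]]
```

View pics/s7.png

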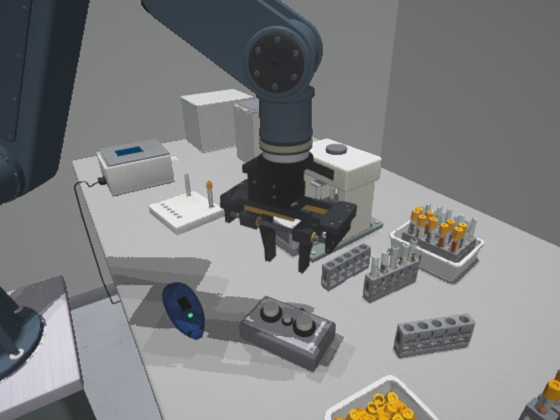

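The keys, at (271,312) and (304,324), are up again at 62 mm. The spare rack and foam block have not moved, and the bottle, hidden behind the gripper here, was never approached. The arm is clear of everything.

```bash
python3 -c "
from rig import robot
print(robot.hand_in())"
```

```text
the job is handed in; nothing more can be done
None
```

The sled was pushed home until it met its stop. Then both start keys were pressed down together, held for about 3.75 s and released, with the stop key, bottle, spare rack and foam block left alone, and the job was handed in (no verdict was returned).

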